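# Close the pressure cooker: lid on at its open mark, turned to its closed mark

### The job

Get the pressure cooker ready for cooking: take the wooden spatula off the pot and lay it in the white enamel tray, lying flat with all of it inside the rim. Then set the lid on the pot, gently (not dropped, not forced), with its green dot at the white line on the pot's long handle, so that it drops fully home, and turn it clockwise (seen from above) until the red arrow points at that white line; leave it there. Don't knock over or shift the bottle, jar, tin and pepper mill standing around.

Things in the scene. Friction and masses are not known exactly. Their poses are not given: they have to be found in the camera images.
- pot: Pressure cooker pot of aluminium, fixed (does not move), with a few potatoes in its bottom (up to 65 mm high). Origin: centre of its underside, on the table; z up. Round, 200 mm outside diameter, wall 4 mm, open level rim 115 mm above the origin. Black long handle along its +x, out to 258 mm from the axis, 36 mm wide, top at 107 mm; black helper grip opposite, out to 144 mm.
- pot_mark (a point): The white index line on top of the root of the pot's long handle, along the pot's +x: this point is its middle, 137 mm from the pot's axis and 108.5 mm above the pot's origin. It stays visible beside the edge of the seated lid.
- pot_rim (a point): Centre of the pot's mouth, at rim height. Just under the rim are four outward bayonet lugs, centred on the bearings 45, 135, 225 and 315 degrees from the pot's +x (anticlockwise from above), each 34 degrees wide, reaching 108 mm from the axis, 4 to 9 mm below the rim.
- lid: Loose steel lid, 0.5 to 0.9 kg, lying right way up on the table. Origin: centre of its lower edge, z up. 234 mm outside diameter; skirt 20 mm high, 224 mm inside; flat top at 24 mm, low dome to 34 mm, small valve stub (18 mm across) 45 mm out on the +x side to 42 mm. Fully home on the pot, its flat inside rests on the rim and its origin is 95 mm above the pot's origin.
- lid_grip (a point): Middle of the lid's black bridge grip, on the lid's axis 60 mm above its origin: a bar along the lid's y, 112 mm long, 22 mm wide (along the lid's x), 16 mm high (52 to 68 mm above the lid's origin), open beneath between two end posts; to be gripped across its width from above. The lid balances on it.
- lid_lugs (a point): The lid's axis at the height of its four inward lugs (bearings 45, 135, 225, 315 degrees from its +x, 34 degrees wide, inward to 103 mm from the axis, 1 to 6 mm above its lower edge). They pass between the pot's lugs only within about 9 degrees of the green dot being at the white line; else the lid stays 15 mm too high. Play when home: 5 mm in height between lugs, 3 mm sideways.
- lid_arrow (a point): Red arrow (closed mark) on the flat top, along the lid's +x and pointing outward; this point lies 100 mm from the lid's axis. The lid is closed when its +x lies along the pot's +x. Once home it turns with light friction, with no click and no end stop.
- lid_dot (a point): Green dot (open mark), 18 mm across, on the flat top, 100 mm from the axis, 45 degrees clockwise (seen from above) of the red arrow.
- spatula: Loose flat wooden spatula, 250 mm long along its x, 9 mm thick, about 60 g, lying flat across the pot's rim at any bearing. Origin: on its underside, in the middle of its length; handle 18 mm wide towards -x, blade 46 mm wide over the last 84 mm towards +x.
- spatula_grip (a point): The spatula's balance point (within 3 mm) on the 18 mm wide handle, 26 mm towards the blade from the middle, at half its thickness: the place to grip it, across its width.
- spatula_tip (a point): Point on the blade, 5 mm from its end, at half its thickness.
- spatula_end (a point): Point on the handle, 5 mm from its end, at half its thickness.
- tray: White enamel tray with blue edges, fixed on the table. Origin: centre of its underside; z up. Outside 120 mm along its x, 300 mm along its y, 12 mm high, walls and floor 4 mm thick.
- bottle: Bystander: amber glass bottle with red cap, upright, 68 mm diameter, 260 mm high, loose. Origin: centre of its underside.
- jar: Bystander: reddish jar with steel lid, 84 mm diameter, 130 mm high, loose. Origin: centre of its underside.
- tin: Bystander: food tin with green wrapper, 73 mm diameter, 110 mm high, loose. Origin: centre of its underside.
- mill: Bystander: dark wooden pepper mill, 60 mm diameter, 140 mm high, loose. Origin: centre of its underside.

How it is judged:
By the outcome, as a careful person would: the job done as asked, in the order asked, and still so for the second after the job is handed in, with the robot touching nothing.
It also fails if it takes over 56 s, if anything falls off the work surface, if the arm or the gripper's body presses on something with over 40 N, if the wrist force passes 120 N, or if a joint passes its speed limit or range.

### The arm

A 7-joint arm with a two-finger parallel gripper is mounted at the origin on the work surface. World frame = base frame: x ahead of the robot, y to its left, z up, the work surface at z = 0. Lengths are in m, angles in rad, forces in N, time in s.
With the tool pointing down it reaches from about 0.35 to 0.9 m from the base axis. Payload 19.9 kg.
Tool frame: the origin (TCP) lies at the very end of the fingers, on their centre line; the grasp point (between the pads) lies 19 mm behind it; z points along the fingers, y is the direction in which the jaws open and shut (so a half turn about z gives the same grasp; the last joint's range is limited). The gripper opens to 85 mm and grips with 20 to 120 N. Pads are 22 mm wide; open, the fingers measure 114 mm over their backs; the gripper's body (76 mm by 85 mm) begins 54 mm behind the grasp point. The pads swing forward as they close: fully open they stand 13 mm farther back than shut.
Start: joints at [-1.379, 0.417, -0.01, 1.614, 0.005, 1.111, -0.053], TCP at [0.144, 0.608, 0.231] pointing down, gripper open.
Joint ranges: [-2.81, 2.81], [-0.39, 2.02], [-1.27, 1.25], [0.06, 2.57], [-1.19, 4.33], [0.19, 2], [-2.82, 2.82]. Speed limits (rad/s): [1.89, 1.89, 2.39, 2.39, 3.01, 3.01, 3.01].

### API

Orientations are given as a unit quaternion [x, y, z, w].
In Python, from station import get_state, camera, finish_job gives the robot as it stands. The module is installed in compiled form; this text tells all that it offers.
- The arm moves only by the tool servo_tool, never from a script. Its argument "plan" is a list of rows, each a list of 3 entries, a list of its own where there are three numbers: the shift along the tool's x, y, z in mm, then the turn, a rotation vector about the tool's x, y, z in degrees, then the gripper's target within -1 to 1 (shut at 1, half-way at 0, fully open at -1). In form: [[[dx, dy, dz], [rx, ry, rz], hand], ...]. A call has 1 to 10 rows; each row is the pose to reach, as a shift and turn from the pose commanded when the call began, along the tool's axes at that moment; what a row does not reach only later rows make up. A row lasts 1/8 s, in which the tool goes at most 62.5 mm and 10.7 degrees, less where a joint would pass 70% of its speed; a pose out of reach is approached as far as the arm can. A call with a gripper value outside its range is refused whole. The fingers move at their own pace and stop on an object; the grip force is fixed at half the most. Time passes only in rows, so rows that repeat a pose let the fingers close. It gives the time, the measured TCP pose, the force and the opening at its end, in the units of the state.
- get_state(): the state, without advancing time (a new reading comes with each control period).
- camera(name): name is "scene" or "top" or "wrist"; returns a dict with "img" (480x640x3 uint8, red, green, blue), "fovy" (degrees; the focal length in pixels is half the picture's height over the tangent of half this angle, whatever the lens; pixels are square), "cx", "cy" (the principal point, pixels), "xyz" and "orientation" of the camera in the world. Camera axes: x right, y down, z forward; pixel columns grow to the right and rows downward; lengths in m; the calibration is good to about 2 mm. A picture is of the moment at which its call begins. There is no depth.
- finish_job(): hands the job in, once; it reports no verdict.
The state is a dict: "time_s": time; "q": joint angles; "qvel": joint speeds; "joint_efforts": joint torques, N m; "position": TCP position; "orientation": TCP orientation; "wrist_force": force on the tool from outside, world axes, zero at the start; "torque": the same for the moment, N m; "grip_width": finger opening in m.
Only numpy, scipy, OpenCV 4.12 (cv2) and the standard library are available. Lean on these libraries where they do the work, as an engineer would, in place of code of your own. Each camera call takes 0.05 s, during which the arm holds its last target.

## Working session

There is one attempt and no reset: what is moved stays moved. The work goes in short steps, Python scripts to look and compute and a tool call to move; the robot and the scene stay as the last step left them, time stands still between calls to the robot, and variables do not carry over. Pictures are saved under pics/ and viewed, and the job is handed in when it is done.

Besides the shell and the picture viewer there is one more tool, called after ">>>" as name(argument=value, ...) on one line, values as JSON. servo_tool: Moves the arm, as the interface text tells. Its arguments: {"type":"object","properties":{"plan":{"type":"array"}},"required":["plan"]}

```bash
mkdir -p pics; python3 - <<'E'
from station import *
import cv2
s=get_state();print(s)
for n in["scene","top","wrist"]:
    c=camera(n);cv2.imwrite(f"pics/a_{n}.png",c["img"][:,:,::-1]);print(n,c["fovy"],c["cx"],c["cy"],c["xyz"],c["orientation"])
E
```

```text
{'time_s': 0.0, 'q': array([-1.37950079,  0.41797077, -0.01035107,  1.61419438,  0.00468927,
        1.11072887, -0.05296759]), 'qvel': array([ 0.00018935, -0.00011482,  0.00079581, -0.00039115, -0.00054763,
        0.00075244, -0.00061375]), 'joint_efforts': array([ 7.73955035e-04, -8.64450002e+01,  6.78921640e-01, -4.34879708e+01,
        1.89872389e-02,  7.76881410e-03, -3.92763513e-05]), 'position': array([0.14408227, 0.60778664, 0.23065357]), 'orientation': array([ 1.16095400e-01,  9.93237862e-01, -6.37191975e-04, -4.16904069e-05]), 'wrist_force': array([ 0.23400845, -0.66693225, -0.17381981]), 'torque': array([-0.02078917,  0.00772897, -0.00410062]), 'grip_width': 0.08524459589019037}
scene 45.475464269602774 310.602363529273 237.90767711845967 [1.32074628 0.36144559 1.22730342] [ 0.4847366   0.82031004 -0.26087316 -0.15513562]
top 50.54258220251075 318.97834281831354 234.05250635688967 [ 0.54020767 -0.01107887  1.25235092] [ 0.71367588 -0.69992075  0.01284228 -0.02475397]
wrist 66.43914447572988 320.48387197234706 238.8070258539216 [0.06128204 0.62665355 0.37322382] [0.77384834 0.61138736 0.10212004 0.13013738]
```

View pics/a_scene.png

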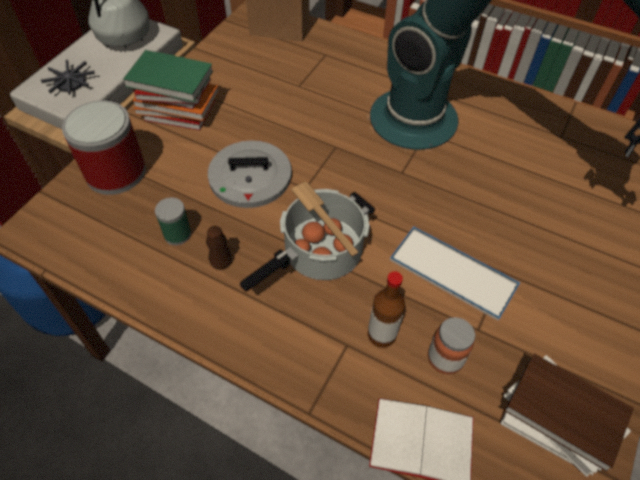

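View pics/a_top.png

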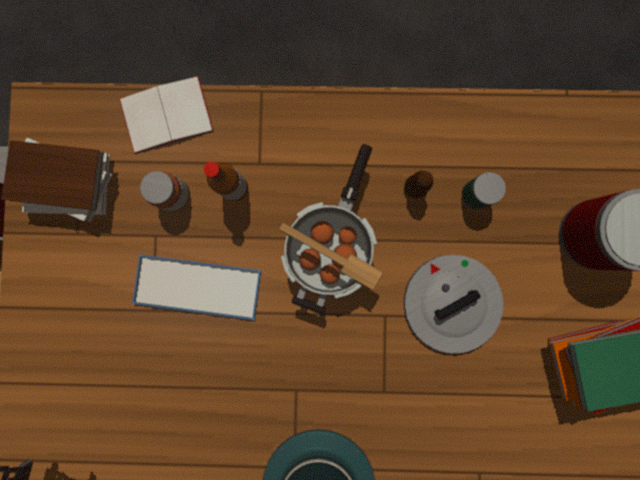

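View pics/a_wrist.png

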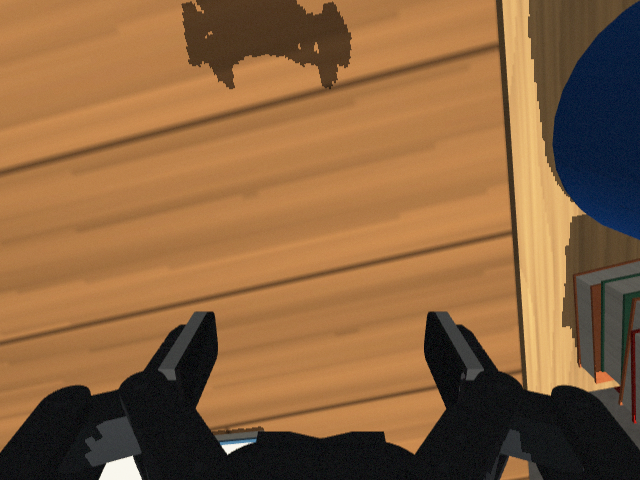

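The pictures show, in the top view:
- The pot is at about (330,250), with its handle up to (365,148).
- The spatula lies from (282,228) to (380,280).
- The lid is at (454,304), with its red arrow at (435,268) and green dot at (465,264).
- The tray is at (197,288).
- The bottle, jar, mill and tin stand in a row at x≈0.65.

Next I'll enlarge these.

```bash
cat > h.py <<'E'
import numpy as np,cv2
from scipy.spatial.transform import Rotation as R
def ray(c,u,v):
    f=240/np.tan(np.radians(c["fovy"]/2))
    d=R.from_quat(c["orientation"]).apply([(u-c["cx"])/f,(v-c["cy"])/f,1.]);return np.array(c["xyz"]),d
def onz(c,u,v,z):
    o,d=ray(c,u,v);return o+d*(z-o[2])/d[2]
def proj(c,p):
    f=240/np.tan(np.radians(c["fovy"]/2))
    q=R.from_quat(c["orientation"]).inv().apply(np.atleast_2d(p)-np.array(c["xyz"]))
    return np.c_[c["cx"]+f*q[:,0]/q[:,2],c["cy"]+f*q[:,1]/q[:,2]]
def crop(c,x,y,w,h,s,name,pts=None):
    im=cv2.resize(c["img"][y:y+h,x:x+w,::-1],None,fx=s,fy=s,interpolation=cv2.INTER_CUBIC).copy()
    if pts is not None:
        for p in pts: cv2.circle(im,tuple(int(round(t)) for t in ((p[0]+.5-x)*s,(p[1]+.5-y)*s)),2,(255,255,0),-1)
    cv2.imwrite("pics/"+name,im)
E
python3 - <<'E'
from h import *
from station import *
import pickle
c=camera("top");s=camera("scene");pickle.dump((c,s),open("c0.pkl","wb"))
crop(c,270,140,120,180,3.3,"b1.png")
crop(c,395,240,120,120,5,"b2.png")
crop(c,120,160,150,170,3.5,"b3.png")
crop(s,200,130,200,170,3.5,"b4.png")
E
```

```text
(no output)
```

View pics/b1.png

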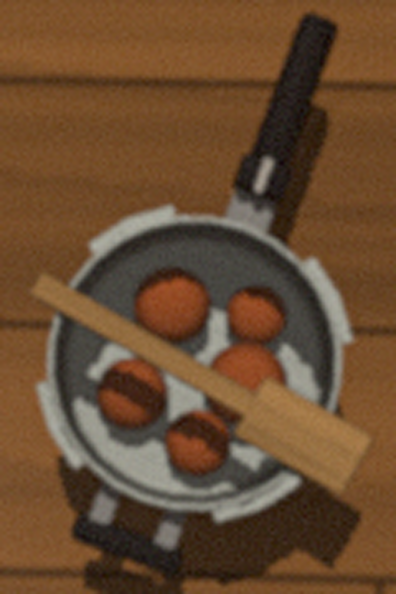

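View pics/b2.png

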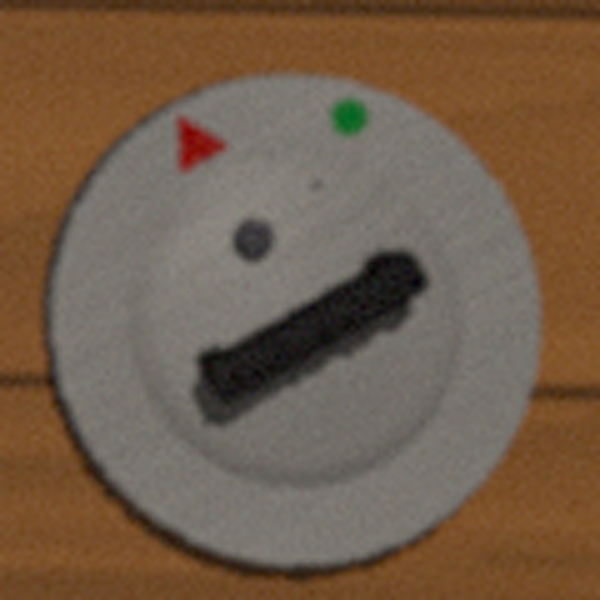

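View pics/b3.png

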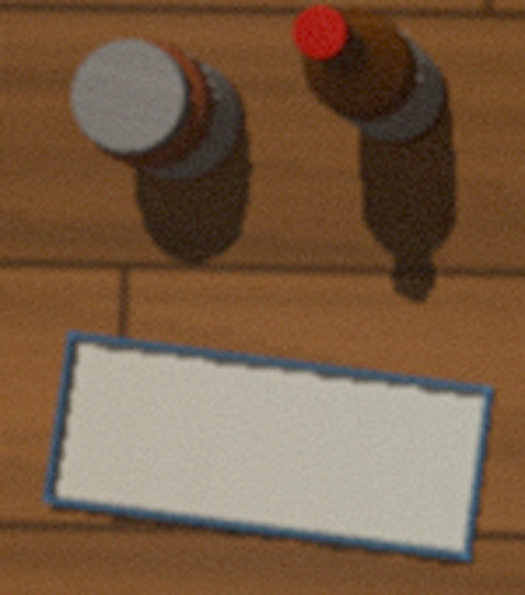

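View pics/b4.png

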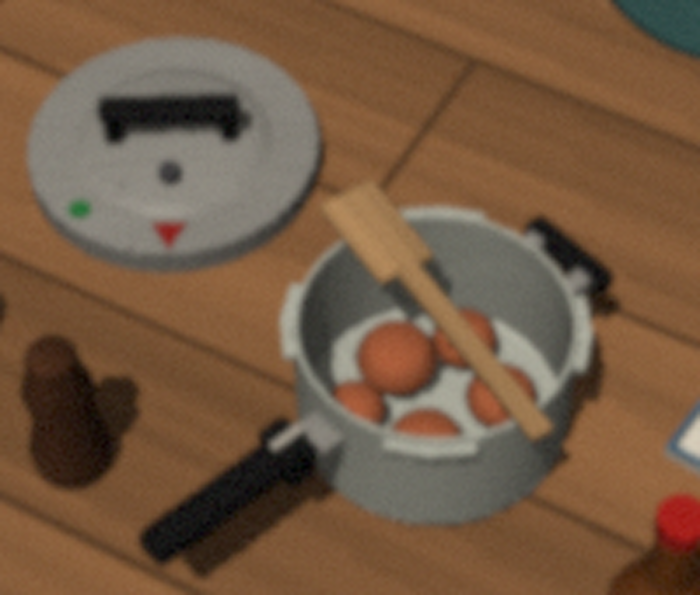

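```bash
cat > fit0.py <<'E'
from h import *
import pickle
c,s=pickle.load(open("c0.pkl","rb"))
P=lambda x,y,sc,ox,oy:(ox+(x+.5)/sc-.5,oy+(y+.5)/sc-.5)
b1=lambda x,y:P(x,y,3.3,270,140)
b2=lambda x,y:P(x,y,5,395,240)
b3=lambda x,y:P(x,y,3.5,120,160)
b4=lambda x,y:P(x,y,3.5,200,130)
o=lambda n,cam,p,z:print(n,onz(cam,*p,z)[:2].round(4))
o("mark top",c,b1(263,176),.1085);o("mark sc",s,b4(288,433),.1085)
o("hand tip top",c,b1(320,16),.107);
o("sp end top",c,b1(36,283),.124);o("sp end sc",s,b4(541,430),.124)
o("sp tip top",c,b1(359,463),.124);o("sp tip sc",s,b4(350,198),.124)
o("arrow top",c,b2(196,146),.024);o("arrow sc",s,b4(169,233),.024)
o("dot top",c,b2(350,117),.024);o("dot sc",s,b4(80,209),.024)
o("grip a top",c,b2(212,365),.068);o("grip b top",c,b2(400,268),.068)
o("grip a sc",s,b4(103,103),.068);o("grip b sc",s,b4(238,102),.068)
o("valve top",c,b2(253,240),.042);o("valve sc",s,b4(170,171),.042)
for q in [(70,335),(492,388),(470,560),(47,503)]:o("tray",c,b3(*q),.012)
o("jar",c,b3(130,97),.13);o("bot cap",c,b3(320,32),.26)
o("mill",c,(418,180),.14); o("tin",c,(490,187),.11)
# circle fits
def circ(n,cam,pts,z):
    X=np.array([onz(cam,*p,z)[:2] for p in pts])
    A=np.c_[2*X,np.ones(len(X))];r=np.linalg.lstsq(A,(X**2).sum(1),rcond=None)[0]
    print(n,r[:2].round(4),np.sqrt(r[2]+r[:2]@r[:2]).round(4))
circ("lid top",c,[b2(*p) for p in[(47,300),(541,318),(295,73),(295,569),(110,145),(480,480),(130,505),(460,130)]],.02)
circ("pot inner top",c,[b1(*p) for p in[(60,360),(328,360),(196,222),(190,500),(95,265),(300,270)]],.115)
E
python3 fit0.py
```

```text
mark top [ 0.6952 -0.058 ]
mark sc [ 0.6963 -0.0568]
hand tip top [ 0.807  -0.0955]
sp end top [0.6177 0.0945]
sp end sc [0.622  0.0946]
sp tip top [ 0.5011 -0.1248]
sp tip sc [ 0.5077 -0.1153]
arrow top [ 0.5271 -0.2672]
arrow sc [ 0.5328 -0.2639]
dot top [ 0.5424 -0.3408]
dot sc [ 0.5459 -0.338 ]
grip a top [ 0.4269 -0.2662]
grip b top [ 0.4732 -0.3523]
grip a sc [ 0.4751 -0.3574]
grip b sc [ 0.4229 -0.2651]
valve top [ 0.4835 -0.2906]
valve sc [ 0.4912 -0.2876]
tray [0.5454 0.4492]
tray [0.5143 0.152 ]
tray [0.3951 0.1642]
tray [0.4281 0.4608]
jar [0.6973 0.3728]
bot cap [0.7179 0.2219]
mill [ 0.7223 -0.2069]
tin [ 0.7141 -0.3738]
lid top [ 0.4461 -0.315 ] 0.1188
pot inner top [ 0.5683 -0.0133] 0.0929
```

```bash
cat >> fit0.py <<'E'
from scipy.optimize import least_squares
def fit(n,obs,x0):
    def f(x):
        ca,sa=np.cos(x[2]),np.sin(x[2]);r=[]
        for cam,p,l in obs:
            w=[x[0]+ca*l[0]-sa*l[1],x[1]+sa*l[0]+ca*l[1],l[2]]
            r+=list((proj(cam,w)[0]-p))
        return np.array(r)
    r=least_squares(f,x0,loss="soft_l1");print(n,r.x[:2].round(4),np.degrees(r.x[2]).round(2));print(f(r.x).reshape(-1,2).round(1).tolist());return r.x
k=.1*np.sqrt(.5)
L=[(c,b2(196,146),(.1,0,.024)),(s,b4(169,233),(.1,0,.024)),(c,b2(350,117),(k,-k,.024)),(s,b4(80,209),(k,-k,.024)),
(c,b2(253,240),(.045,0,.042)),(s,b4(170,171),(.045,0,.042)),(c,b2(208,362),(0,.056,.068)),(c,b2(406,264),(0,-.056,.068)),(s,b4(100,102),(0,-.056,.068)),(s,b4(242,102),(0,.056,.068))]
lid=fit("lid",L,[.45,-.31,.5])
T=[(c,b3(70,335),(.06,.15,.012)),(c,b3(492,388),(.06,-.15,.012)),(c,b3(470,560),(-.06,-.15,.012)),(c,b3(47,503),(-.06,.15,.012))]
tr=fit("tray",T,[.47,.3,0])
S=[(c,b1(36,283),(-.125,0,.124)),(c,b1(359,463),(.125,0,.124)),(s,b4(541,430),(-.125,0,.124)),(s,b4(352,198),(.125,0,.124))]
sp=fit("spat",S,[.56,-.01,-2])
Pt=[(c,b1(263,176),(.137,0,.1085)),(s,b4(288,433),(.137,0,.1085)),(c,b1(320,17),(.258,0,.105)),(s,b4(150,544),(.258,0,.103))]
p=fit("pot",Pt,[.565,-.013,-.3])
def tf(x,l):
    l=np.atleast_2d(l);ca,sa=np.cos(x[2]),np.sin(x[2]);return np.c_[x[0]+ca*l[:,0]-sa*l[:,1],x[1]+sa*l[:,0]+ca*l[:,1],l[:,2]]
def pc(r,z,a0=0,a1=360,n=72):
    a=np.radians(np.linspace(a0,a1,n));return np.c_[r*np.cos(a),r*np.sin(a),z+0*a]
m=np.vstack([tf(p,pc(.1,.115)),tf(p,pc(.096,.115)),*[tf(p,pc(.108,.111,b-17,b+17,9)) for b in(45,135,225,315)],tf(p,[[.127,0,.1085],[.147,0,.1085],[.258,.018,.107],[.258,-.018,.107]]),tf(lid,pc(.117,.02)),tf(lid,[[.1,0,.024],[.045,0,.042]]),tf(sp,[[-.125,.009,.124],[-.125,-.009,.124],[.125,.023,.124],[.125,-.023,.124],[.026,0,.124]])])
crop(c,270,140,245,220,3.2,"o1.png",proj(c,m))
crop(s,200,130,200,170,3.8,"o2.png",proj(s,m))
E
python3 fit0.py | tail -8
```

```text
lid [ 0.4473 -0.3121] 28.96
[[-1.4, -3.2], [-0.3, 0.5], [-0.4, -0.4], [-0.0, -0.9], [-0.1, -1.3], [0.0, -1.5], [-0.6, 3.5], [2.7, 0.4], [-0.2, -0.4], [-0.0, -0.4]]
tray [0.4707 0.3066] -6.11
[[-0.0, -0.4], [0.4, -0.0], [0.2, -0.0], [-0.6, 0.4]]
spat [ 0.5606 -0.0143] -118.66
[[-0.4, -1.3], [-0.4, 0.2], [0.6, -0.3], [-2.2, -3.1]]
pot [ 0.5647 -0.0149] -18.06
[[-0.3, 0.1], [0.1, -0.5], [-0.3, -1.4], [-0.2, -0.7]]
```

```bash
ls pics
```

```text
a_scene.png
a_top.png
a_wrist.png
b1.png
b2.png
b3.png
b4.png
o1.png
o2.png
```

View pics/o1.png

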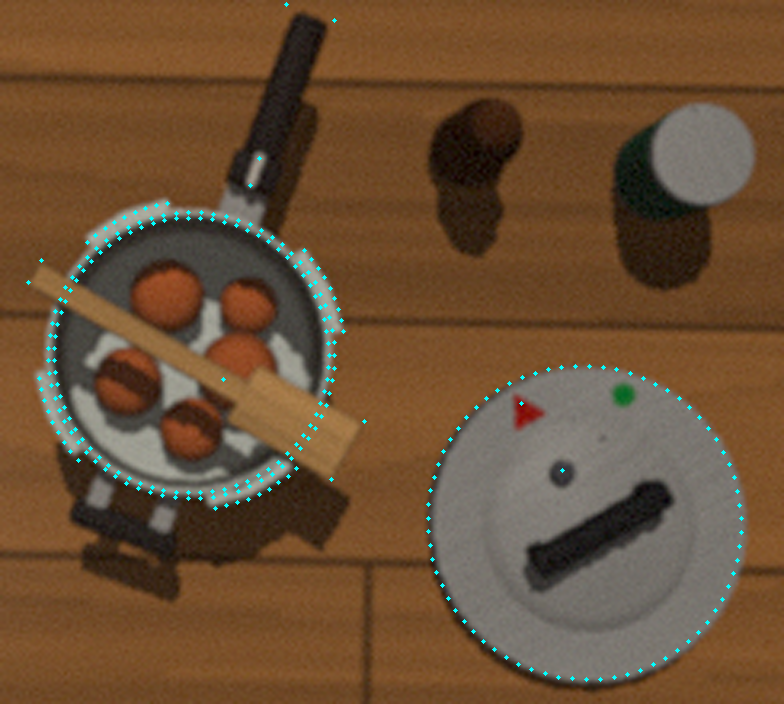

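View pics/o2.png

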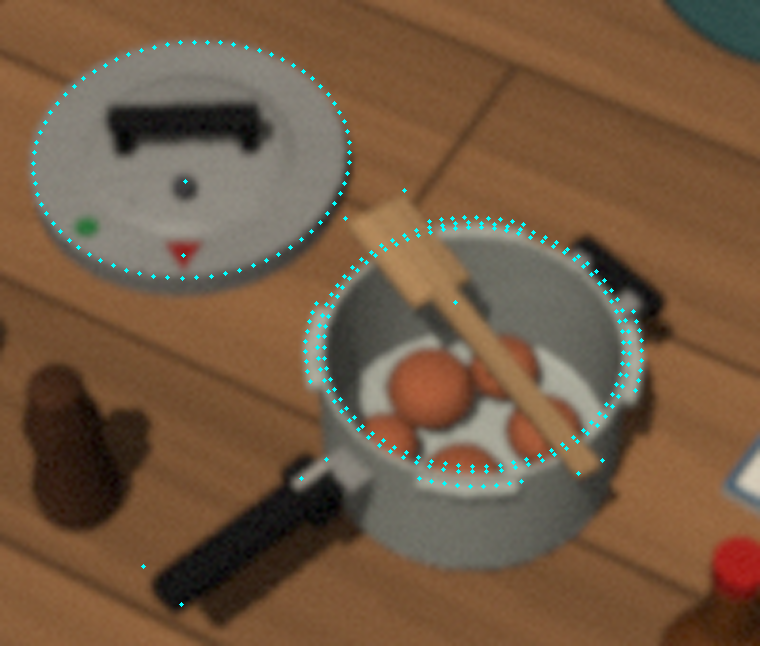

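```bash
cat > go.py <<'E'
import sys
from h import *
from station import *
def go(x,y,z,ydeg,st=None):
    st=st or get_state();r=R.from_quat(st["orientation"])
    d=r.inv().apply(np.array([x,y,z])-st["position"])*1000
    a=np.radians(ydeg);Y=[np.cos(a),np.sin(a),0];Z=[0,0,-1];X=np.cross(Y,Z)
    t=R.from_matrix(np.c_[X,Y,Z]);rv=np.degrees((r.inv()*t).as_rotvec())
    print("t",st["time_s"],"pos",st["position"].round(4),"yaw",np.degrees(np.arctan2(*r.apply([0,1,0])[[1,0]])).round(2),"w",round(st["grip_width"],4),"F",st["wrist_force"].round(1));print("shift",d.round(1),"rot",rv.round(2))
if __name__=="__main__": go(*map(float,sys.argv[1:5]))
E
python3 go.py .548 -.037 .27 -28.7
```

```text
t 0.25 pos [0.1441 0.608  0.231 ] yaw 76.66 w 0.0852 F [-0.2 -0.  -0.3]
shift [-541.8 -534.4  -38.7] rot [-2.0000e-02  4.0000e-02  1.0536e+02]
```

>>> servo_tool(plan=[[[-542, -534, -39], [0, 0, 105.4], -1], [[-542, -534, -39], [0, 0, 105.4], -1], [[-542, -534, -39], [0, 0, 105.4], -1], [[-542, -534, -39], [0, 0, 105.4], -1], [[-542, -534, -39], [0, 0, 105.4], -1], [[-542, -534, -39], [0, 0, 105.4], -1], [[-542, -534, -39], [0, 0, 105.4], -1], [[-542, -534, -39], [0, 0, 105.4], -1], [[-542, -534, -39], [0, 0, 105.4], -1], [[-542, -534, -39], [0, 0, 105.4], -1]])

```text
time_s: 1.5
position: [0.4765, 0.0775, 0.2637]
orientation: [0.862, 0.507, 0.0, -0.0]
wrist_force: [0.3, 0.5, -0.0]
grip_width: 0.0852
```

```bash
python3 go.py .548 -.037 .25 -28.7
```

```text
t 1.5 pos [0.4765 0.0775 0.2637] yaw -29.04 w 0.0852 F [ 0.3  0.5 -0. ]
shift [-65.4 118.1  13.7] rot [ 0.02 -0.05 -0.34]
```

>>> servo_tool(plan=[[[-65, 118, 14], [0, 0, 0], -1], [[-65, 118, 14], [0, 0, 0], -1], [[-65, 118, 14], [0, 0, 0], -1], [[-65, 118, 14], [0, 0, 0], -1]])

```text
time_s: 2.0
position: [0.5478, -0.0346, 0.249]
orientation: [0.861, 0.509, -0.0, -0.0]
wrist_force: [-0.4, 0.1, -0.3]
grip_width: 0.0849
```

```bash
cat > w.py <<'E'
import sys,pickle
from go import *
n=sys.argv[1]
st=get_state();c=camera("wrist");st=get_state()
pickle.dump((c,st),open(n+".pkl","wb"));crop(c,0,0,640,480,1.25,n+".png")
print(st["time_s"],st["position"].round(4),c["xyz"])
E
python3 w.py w1
```

```text
2.05 [ 0.5476 -0.0336  0.2492] [0.58772875 0.03852097 0.39143621]
```

View pics/w1.png

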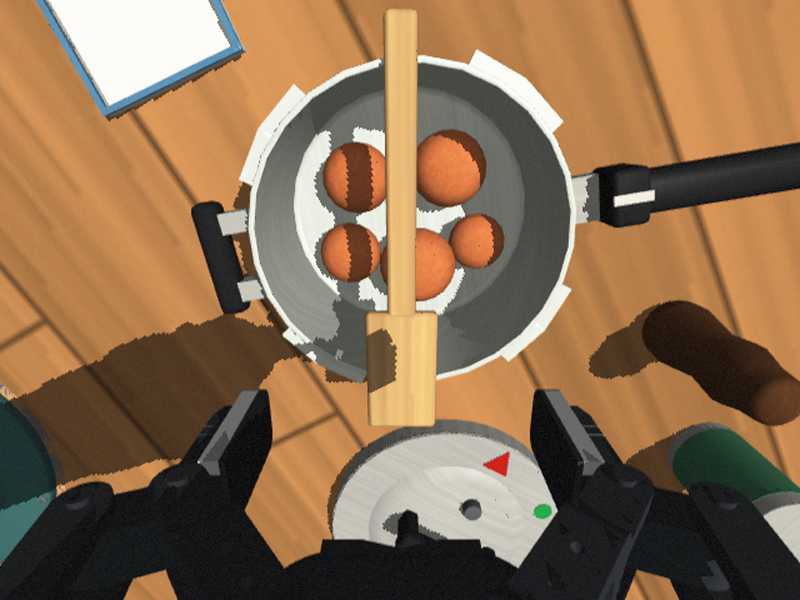

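```bash
cat > m1.py <<'E'
from fit0 import fit,tf,pc
from h import *
import pickle
c,st=pickle.load(open("w1.pkl","rb"))
q=lambda x,y:((x+.5)/1.25-.5,(y+.5)/1.25-.5)
S=[(c,q(385,10),(-.125,-.009,.124)),(c,q(417,11),(-.125,.009,.124)),(c,q(370,425),(.125,-.023,.124)),(c,q(434,424),(.125,.023,.124)),(c,q(367,312),(.041,-.023,.124)),(c,q(437,312),(.041,.023,.124))]
sp=fit("spat",S,[.56,-.01,-2.07])
Pt=[(c,q(613,201),(.127,0,.1085)),(c,q(655,196),(.147,0,.1085))]
p=fit("potmark",Pt,[.565,-.013,-.3])
# rim circle outer at .115
pts=[(249,222),(576,205),(420,55),(330,75),(262,150),(557,125),(265,300),(565,262)]
X=np.array([onz(c,*q(*a),.115)[:2] for a in pts])
r=least=__import__("scipy.optimize").optimize.least_squares(lambda v:np.hypot(X[:,0]-v[0],X[:,1]-v[1])-v[2],[.56,-.01,.1]);print(r.x.round(4),(r.fun*1000).round(1))
mk=onz(c,*q(634,198.5),.1085);print("mark",mk.round(4),np.degrees(np.arctan2(mk[1]-r.x[1],mk[0]-r.x[0])),np.hypot(mk[1]-r.x[1],mk[0]-r.x[0]))
def ov(p,sp,n):
    m=np.vstack([tf(p,pc(.1,.115)),tf(p,pc(.096,.115)),*[tf(p,pc(.108,.111,b-17,b+17,9)) for b in(45,135,225,315)],tf(p,[[.127,0,.1085],[.147,0,.1085]]),tf(sp,[[-.125,.009,.124],[-.125,-.009,.124],[.125,.023,.124],[.125,-.023,.124],[.026,0,.124]])])
    crop(c,0,0,640,480,1.25,n,proj(c,m))
ov([r.x[0],r.x[1],np.arctan2(mk[1]-r.x[1],mk[0]-r.x[0])],sp,"o3.png")
print("grip",tf(sp,[[.026,0,.12]]).round(4))
E
python3 m1.py | tail -8
```

```text
[[-0.3, 0.1], [0.1, -0.5], [-0.3, -1.4], [-0.2, -0.7]]
spat [ 0.5584 -0.0154] -118.67
[[-1.4, -2.5], [1.5, -3.4], [-1.2, 2.4], [1.4, 3.1], [-1.6, 1.1], [1.3, 0.9]]
potmark [ 0.5668 -0.0119] -20.19
[[3.5, 0.0], [-3.4, -0.0]]
[ 0.5664 -0.0128  0.0998] [-1.4  0.1 -1.2 -0.3 -0.4  3.6  2.3 -2.7]
mark [ 0.6953 -0.0592  0.1085] -19.780800693786855 0.13699520351284286
grip [[ 0.5459 -0.0382  0.12  ]]
```

View pics/o3.png

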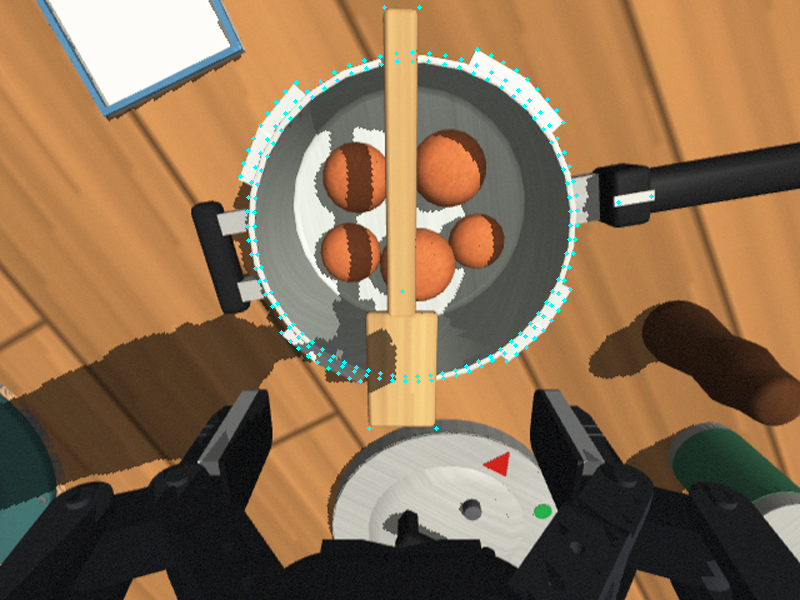

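```bash
python3 go.py .546 -.038 .1125 -28.7
```

```text
t 2.05 pos [ 0.5476 -0.0336  0.2492] yaw -28.71 w 0.0851 F [-0.3  0.2  0.1]
shift [ -4.7   0.8 136.7] rot [-0.03  0.   -0.01]
```

>>> servo_tool(plan=[[[-5, 1, 50], [0, 0, 0], -0.5], [[-5, 1, 90], [0, 0, 0], -0.5], [[-5, 1, 120], [0, 0, 0], -0.3], [[-5, 1, 136], [0, 0, 0], -0.2], [[-5, 1, 136], [0, 0, 0], -0.2]])

```text
time_s: 2.68
position: [0.5462, -0.0384, 0.1132]
orientation: [0.86, 0.51, -0.0, -0.0]
wrist_force: [-0.5, 0.2, 0.4]
grip_width: 0.0511
```

```bash
python3 go.py .546 -.038 .1125 -28.7
```

```text
t 2.675 pos [ 0.5462 -0.0384  0.1132] yaw -28.67 w 0.0511 F [-0.5  0.2  0.4]
shift [ 0.2 -0.3  0.7] rot [-0.04  0.01  0.03]
```

>>> servo_tool(plan=[[[0, 0, 1], [0, 0, 0], 1], [[0, 0, 1], [0, 0, 0], 1], [[0, 0, 1], [0, 0, 0], 1], [[0, 0, 1], [0, 0, 0], 1], [[0, 0, 1], [0, 0, 0], 1], [[0, 0, 1], [0, 0, 0], 1], [[0, 0, -5], [0, 0, 0], 1], [[0, 0, -20], [0, 0, 0], 1], [[0, 0, -45], [0, 0, 0], 1], [[0, 0, -60], [0, 0, 0], 1]])

```text
time_s: 3.92
position: [0.5469, -0.0394, 0.1752]
orientation: [0.86, 0.509, 0.001, 0.0]
wrist_force: [0.6, 0.3, -0.8]
grip_width: 0.0163
```

```bash
python3 go.py .4679 .2807 .12 -6.1;python3 w.py w2
```

```text
t 3.925 pos [ 0.5469 -0.0394  0.1752] yaw -28.74 w 0.0163 F [ 0.6  0.3 -0.8]
shift [ 242.6 -223.3   55.1] rot [  0.09  -0.04 -22.64]
3.975 [ 0.5475 -0.0395  0.1765] [0.58638819 0.03370691 0.31781532]
```

View pics/w2.png

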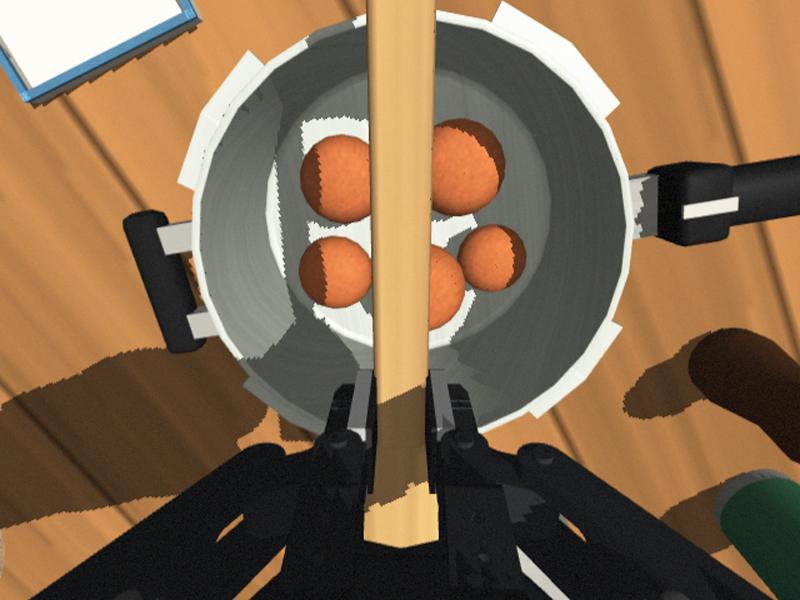

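```bash
python3 - <<'E'
from h import *
import pickle
from scipy.optimize import brentq
c,st=pickle.load(open("w2.pkl","rb"))
print(st["position"],R.from_quat(c["orientation"]).apply([0,0,1]))
q=lambda x,y:((x+.5)/1.25-.5,(y+.5)/1.25-.5)
for v,l,r in [(5,367.5,436.5),(200,371.5,433),(370,374,429)]:
    g=lambda z:np.hypot(*(onz(c,*q(l,v),z)-onz(c,*q(r,v),z))[:2])-.018
    z=brentq(g,.05,.31);print(v,z,onz(c,*q((l+r)/2,v),z))
E
```

```text
[ 0.54746562 -0.03945008  0.1764571 ] [-0.15625771 -0.28606181 -0.94538467]
5 0.17986858984346038 [0.60290781 0.06281144 0.17986859]
200 0.18164925547045266 [0.57898106 0.01905013 0.18164926]
370 0.18369144176699845 [ 0.55253978 -0.02864909  0.18369144]
```

>>> servo_tool(plan=[[[40, -37, -15], [0, 0, -3], 1], [[80, -74, -15], [0, 0, -8], 1], [[120, -111, -10], [0, 0, -12], 1], [[160, -148, 0], [0, 0, -17], 1], [[200, -185, 20], [0, 0, -20], 1], [[230, -212, 50], [0, 0, -22.6], 1], [[242, -223, 75], [0, 0, -22.6], 1], [[242, -223, 85], [0, 0, -22.6], 1], [[242, -223, 85], [0, 0, -22.6], 1], [[242, -223, 85], [0, 0, -22.6], 1]])

```text
time_s: 5.22
position: [0.4681, 0.2793, 0.0893]
orientation: [0.744, 0.668, 0.001, 0.0]
wrist_force: [0.0, -0.6, -0.4]
grip_width: 0.0162
```

```bash
python3 go.py .4679 .2807 .012 -6.1;python3 w.py w3; python3 -c "
from h import *
from station import *
import pickle
c=camera('top');s=camera('scene');pickle.dump((c,s),open('c1.pkl','wb'));crop(c,120,160,150,170,3.5,'c1.png')"
```

```text
t 5.225 pos [0.4681 0.2793 0.0893] yaw -6.23 w 0.0162 F [ 0.  -0.6 -0.4]
shift [ 1.3 -0.5 77.3] rot [ 0.06 -0.03 -0.13]
5.275 [0.4681 0.2795 0.0893] [0.47628846 0.36226628 0.23182208]
```

View pics/w3.png

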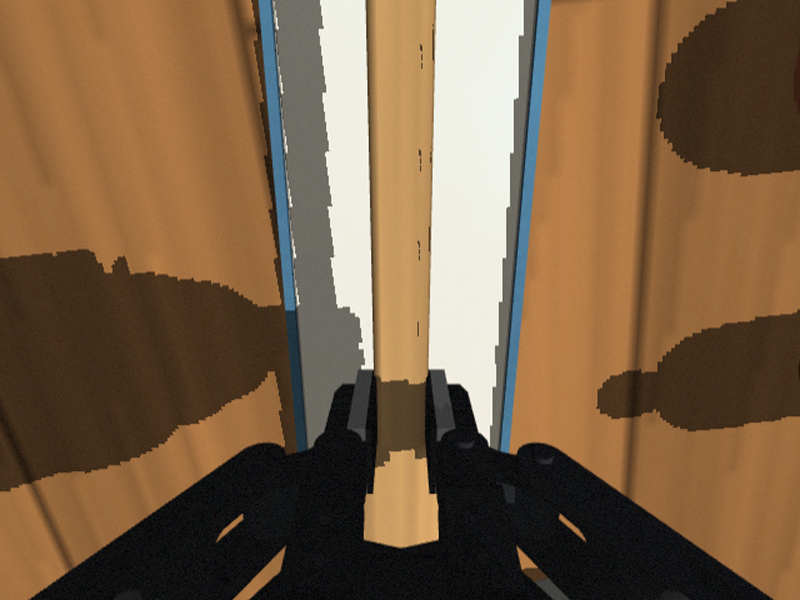

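View pics/c1.png

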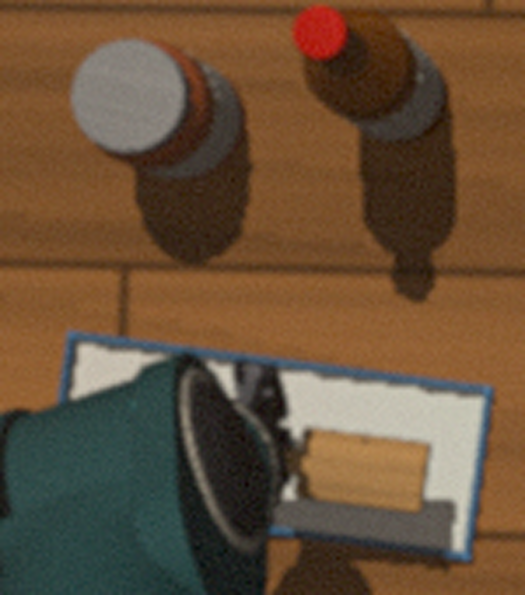

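>>> servo_tool(plan=[[[1, -1, 30], [0, 0, 0], 1], [[1, -1, 60], [0, 0, 0], 1], [[1, -1, 72], [0, 0, 0], 1], [[1, -1, 77], [0, 0, 0], 1], [[1, -1, 79], [0, 0, 0], 1], [[1, -1, 81], [0, 0, 0], 1], [[1, -1, 81], [0, 0, 0], 1]])

```text
time_s: 6.25
position: [0.4665, 0.2813, 0.0076]
orientation: [0.744, 0.668, 0.0, 0.0]
wrist_force: [0.8, -0.7, -0.5]
grip_width: 0.0162
```

```bash
python3 go.py .4679 .2807 .006 -6.1
```

```text
t 6.25 pos [0.4665 0.2813 0.0076] yaw -6.13 w 0.0162 F [ 0.8 -0.7 -0.5]
shift [-0.5  1.4  1.6] rot [ 0.02 -0.02 -0.03]
```

>>> servo_tool(plan=[[[0, 1, 1], [0, 0, 0], 1], [[0, 1, 2], [0, 0, 0], 1], [[0, 1, 2], [0, 0, 0], 1]])

```text
time_s: 6.62
position: [0.4674, 0.2811, 0.0052]
orientation: [0.744, 0.668, -0.0, 0.0]
wrist_force: [-0.4, -0.0, -0.2]
grip_width: 0.016
```

```bash
python3 go.py .4679 .2807 .006 -6.1;python3 w.py w4
```

```text
t 6.625 pos [0.4674 0.2811 0.0052] yaw -6.14 w 0.016 F [-0.4 -0.  -0.2]
shift [-0.3  0.6 -0.8] rot [-0.    0.01 -0.04]
6.675 [0.4674 0.2811 0.0053] [0.47555674 0.36412224 0.14771912]
```

View pics/w4.png

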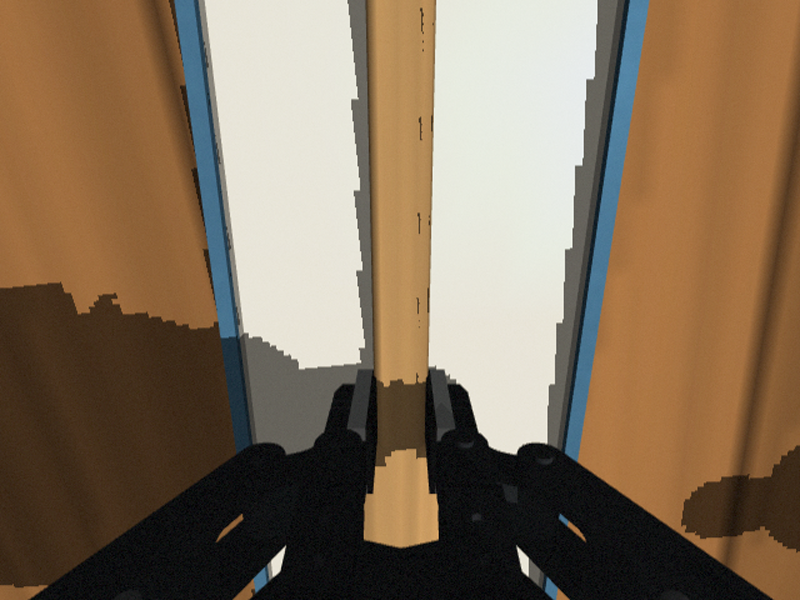

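>>> servo_tool(plan=[[[0, 0, 0.8], [0, 0, 0], 1], [[0, 0, 0.8], [0, 0, 0], 0.6], [[0, 0, 0], [0, 0, 0], 0.2], [[0, 0, 0], [0, 0, 0], 0.2], [[0, 0, -8], [0, 0, 0], 0.2], [[0, 0, -40], [0, 0, 0], 0.2], [[0, 0, -90], [0, 0, 0], 0.2], [[0, 0, -140], [0, 0, 0], -0.5], [[0, 0, -180], [0, 0, 0], -1], [[0, 0, -190], [0, 0, 0], -1]])

```text
time_s: 7.92
position: [0.4682, 0.2815, 0.1982]
orientation: [0.744, 0.668, 0.002, -0.0]
wrist_force: [-0.3, 0.2, -1.8]
grip_width: 0.0848
```

```bash
python3 go.py .4473 -.3121 .25 29;python3 w.py w5
```

```text
t 7.925 pos [0.4682 0.2815 0.1982] yaw -6.15 w 0.0848 F [-0.3  0.2 -1.8]
shift [-592.3   42.9  -53.5] rot [  0.2   -0.12 -35.15]
7.975 [0.468  0.2815 0.1979] [0.47595191 0.36420099 0.34096053]
```

View pics/w5.png

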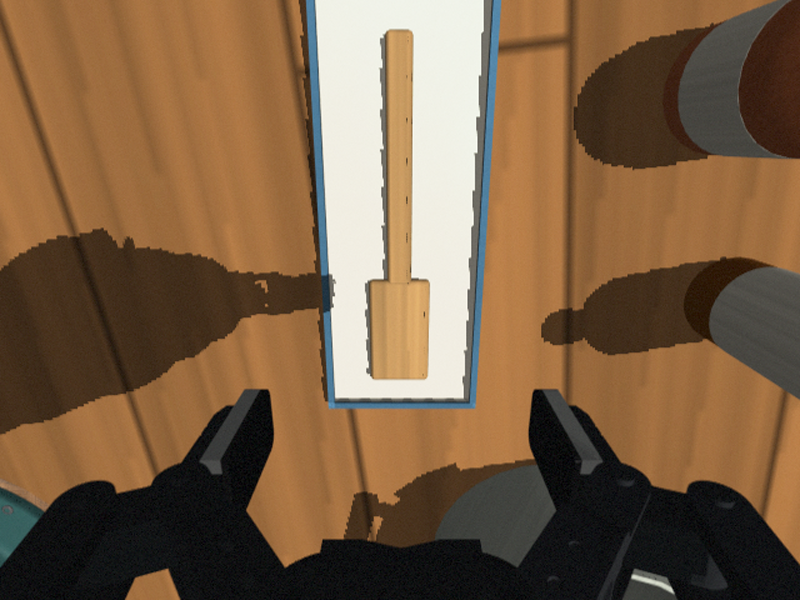

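The spatula lies flat in the tray, from (398,30) to (398,378), inside the blue rim (322–480, lower edge 403). Next is the lid.

```bash
python3 go.py .481 -.373 .27 29
```

```text
t 7.975 pos [0.468  0.2815 0.1979] yaw -6.14 w 0.0854 F [1.4 0.6 2.3]
shift [-649.2   83.1  -73.6] rot [  0.16  -0.11 -35.14]
```

>>> servo_tool(plan=[[[-50, 6, -50], [0, 0, -3], -1], [[-110, 14, -70], [0, 0, -6], -1], [[-170, 22, -74], [0, 0, -10], -1], [[-230, 30, -74], [0, 0, -13], -1], [[-290, 37, -74], [0, 0, -16], -1], [[-350, 45, -74], [0, 0, -19], -1], [[-410, 53, -74], [0, 0, -22], -1], [[-470, 60, -74], [0, 0, -26], -1], [[-530, 68, -74], [0, 0, -30], -1], [[-590, 76, -74], [0, 0, -33], -1]])

```text
time_s: 9.22
position: [0.4795, -0.3152, 0.2683]
orientation: [0.522, 0.853, -0.0, -0.001]
wrist_force: [1.6, 1.1, 0.6]
grip_width: 0.0851
```

```bash
python3 go.py .481 -.373 .27 29
```

```text
t 9.225 pos [ 0.4795 -0.3152  0.2683] yaw 27.01 w 0.0851 F [1.6 1.1 0.6]
shift [-52.2 -24.9  -1.7] rot [-0.04 -0.05 -1.99]
```

>>> servo_tool(plan=[[[-47, -23, -2], [0, 0, -2], -1], [[-47, -23, -2], [0, 0, -2], -1], [[-47, -23, -2], [0, 0, -2], -1]])

```text
time_s: 9.6
position: [0.4803, -0.3656, 0.2702]
orientation: [0.509, 0.861, -0.0, -0.001]
wrist_force: [-0.3, 0.6, 0.0]
grip_width: 0.0854
```

```bash
python3 w.py w6
```

```text
9.65 [ 0.4807 -0.3649  0.2706] [ 0.43902087 -0.29258566  0.41286476]
```

View pics/w6.png

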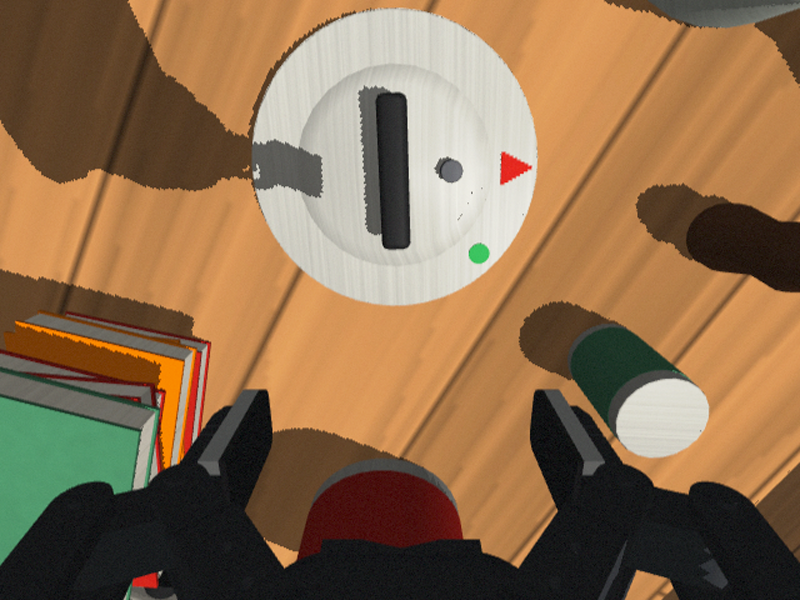

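```bash
cat > m2.py <<'E'
from fit0 import fit,tf,pc
from h import *
import pickle
c,st=pickle.load(open("w6.pkl","rb"))
q=lambda x,y:((x+.5)/1.25-.5,(y+.5)/1.25-.5)
k=.1*np.sqrt(.5)
L=[(c,q(514,168),(.1,0,.024)),(c,q(479,253),(k,-k,.024)),(c,q(452,171),(.045,0,.042)),
(c,q(378,94),(-.011,.056,.068)),(c,q(406,93),(.011,.056,.068)),(c,q(383,249),(-.011,-.056,.068)),(c,q(411,248),(.011,-.056,.068))]
lid=fit("LID",L,[.45,-.31,.5])
fit("LID marks",L[:3],[.45,-.31,.5]);fit("LID grip",L[3:],[.45,-.31,.5])
m=np.vstack([tf(lid,pc(.117,.02)),tf(lid,[l for _,_,l in L])])
crop(c,0,0,640,480,1.25,"o4.png",proj(c,m))
E
python3 m2.py | tail -6;python3 go.py .4473 -.3121 .05 29
```

```text
LID [ 0.4457 -0.3161] 30.7
[[2.4, -0.3], [0.2, 0.3], [-0.0, 0.3], [-2.6, -1.3], [0.6, -1.4], [-0.5, 1.9], [-0.0, 2.0]]
LID marks [ 0.4452 -0.3164] 30.81
[[1.8, -0.4], [-0.3, 0.2], [-0.7, 0.2]]
LID grip [ 0.4462 -0.3161] 30.48
[[-1.7, -1.0], [1.4, -1.1], [-0.2, 2.1], [0.3, 2.3]]
t 9.65 pos [ 0.4807 -0.3649  0.2706] yaw 28.9 w 0.0854 F [ 0.1  0.2 -0. ]
shift [ 62.1  -3.6 220.6] rot [-0.02 -0.07 -0.1 ]
```

View pics/o4.png

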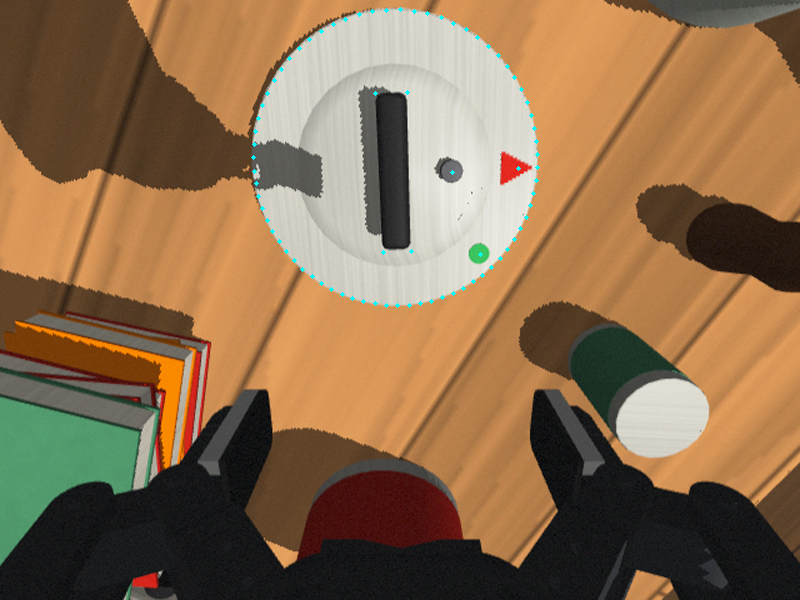

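```bash
python3 go.py .4457 -.3161 .10 30.6
```

```text
t 9.65 pos [ 0.4807 -0.3649  0.2706] yaw 28.9 w 0.0854 F [ 0.1  0.2 -0. ]
shift [ 59.5  -7.  170.6] rot [-0.02 -0.07 -1.7 ]
```

>>> servo_tool(plan=[[[40, -5, 30], [0, 0, -1], 0.3], [[59, -7, 80], [0, 0, -1.7], 0.3], [[59.5, -7, 130], [0, 0, -1.7], 0.3], [[59.5, -7, 165], [0, 0, -1.7], 0.3], [[59.5, -7, 171], [0, 0, -1.7], 0.3], [[59.5, -7, 171], [0, 0, -1.7], 0.3]])

```text
time_s: 10.4
position: [0.4462, -0.317, 0.1012]
orientation: [0.495, 0.869, 0.0, 0.0]
wrist_force: [-0.1, 0.6, 1.1]
grip_width: 0.03
```

```bash
python3 go.py .4457 -.3161 .044 30.6; python3 w.py w7
```

```text
t 10.4 pos [ 0.4462 -0.317   0.1012] yaw 30.61 w 0.03 F [-0.1  0.6  1.1]
shift [ 1.  -0.  57.2] rot [0.02 0.03 0.01]
10.45 [ 0.4464 -0.3173  0.1016] [ 0.40238576 -0.24513747  0.2436225 ]
```

View pics/w7.png

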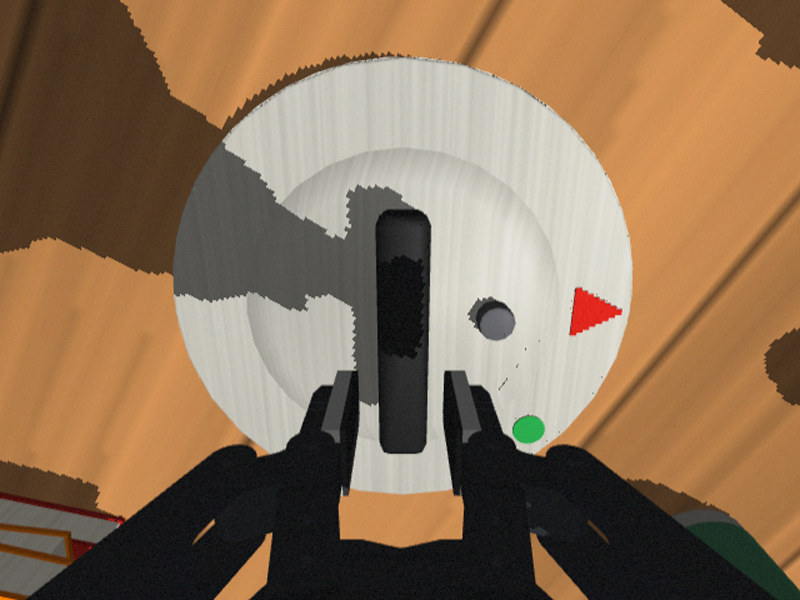

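>>> servo_tool(plan=[[[1, 0, 30], [0, 0, 0], 0.3], [[1, 0, 50], [0, 0, 0], 0.3], [[1, 0, 57], [0, 0, 0], 0.3], [[1, 0, 57], [0, 0, 0], 0.3], [[1, 0, 57], [0, 0, 0], 1], [[1, 0, 57], [0, 0, 0], 1], [[1, 0, 57], [0, 0, 0], 1], [[1, 0, 57], [0, 0, 0], 1]])

```text
time_s: 11.45
position: [0.4457, -0.3167, 0.0442]
orientation: [0.496, 0.868, 0.0, 0.001]
wrist_force: [-0.7, 1.3, 7.3]
grip_width: 0.0211
```

```bash
python3 go.py .4457 -.3161 .20 30.6
```

```text
t 11.45 pos [ 0.4457 -0.3167  0.0442] yaw 30.57 w 0.0211 F [-0.7  1.3  7.3]
shift [   0.3    0.5 -155.8] rot [ 0.04  0.07 -0.03]
```

>>> servo_tool(plan=[[[0, 0, -3], [0, 0, 0], 1], [[0, 0, -10], [0, 0, 0], 1], [[0, 0, -30], [0, 0, 0], 1], [[0, 0, -60], [0, 0, 0], 1], [[0, 0, -95], [0, 0, 0], 1], [[0, 0, -130], [0, 0, 0], 1], [[0, 0, -155], [0, 0, 0], 1], [[0, 0, -168], [0, 0, 0], 1], [[0, 0, -170], [0, 0, 0], 1]])

```text
time_s: 12.58
position: [0.4453, -0.3163, 0.214]
orientation: [0.496, 0.868, 0.0, 0.0]
wrist_force: [0.3, 0.4, -9.3]
grip_width: 0.0211
```

```bash
python3 go.py .5662 -.0130 .20 25.3;python3 w.py w8
```

```text
t 12.575 pos [ 0.4453 -0.3163  0.214 ] yaw 30.57 w 0.0211 F [ 0.3  0.4 -9.3]
shift [199.7 258.4  14.1] rot [0.05 0.04 5.27]
12.625 [ 0.4451 -0.3162  0.2135] [ 0.40143095 -0.2445029   0.35647355]
```

View pics/w8.png

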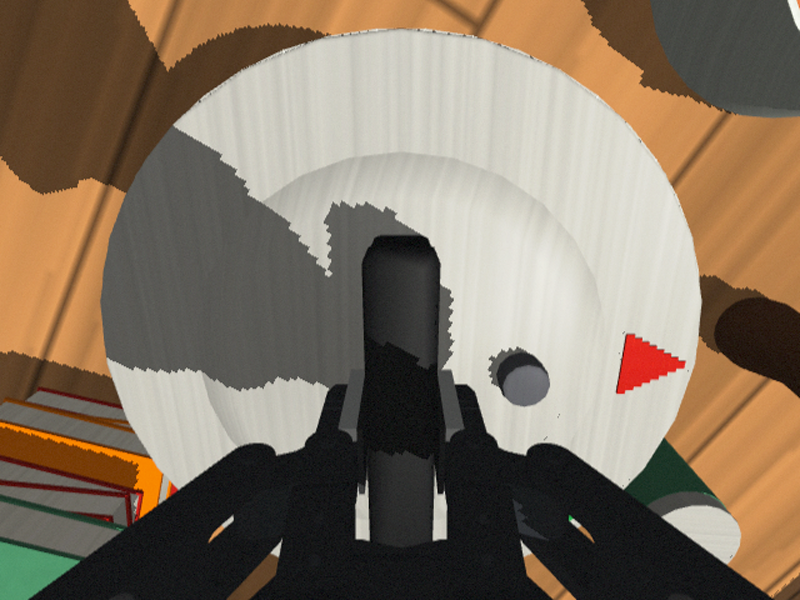

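>>> servo_tool(plan=[[[12, 15, 0], [0, 0, 0], 1], [[36, 46, 0], [0, 0, 1], 1], [[66, 85, 0], [0, 0, 2], 1], [[98, 127, 0], [0, 0, 3], 1], [[130, 168, 0], [0, 0, 4], 1], [[160, 207, 0], [0, 0, 5], 1], [[184, 238, 0], [0, 0, 5.3], 1], [[197, 254, 0], [0, 0, 5.3], 1], [[199.7, 258.4, 0], [0, 0, 5.3], 1], [[199.7, 258.4, 0], [0, 0, 5.3], 1]])

```text
time_s: 13.88
position: [0.5658, -0.0139, 0.2129]
orientation: [0.536, 0.844, -0.001, -0.0]
wrist_force: [-0.8, -0.1, -7.9]
grip_width: 0.0213
```

```bash
python3 go.py .5662 -.0130 .160 25.3;python3 w.py w9;python3 -c "
from h import *
from station import *
import pickle
c=camera('top');s=camera('scene');pickle.dump((c,s),open('c2.pkl','wb'));crop(c,270,140,120,180,3.3,'d1.png');crop(s,240,130,180,170,3.5,'d2.png')"
```

```text
t 13.875 pos [ 0.5658 -0.0139  0.2129] yaw 25.21 w 0.0213 F [-0.8 -0.1 -7.9]
shift [ 0.7  0.8 52.9] rot [-0.06  0.02 -0.09]
13.925 [ 0.5658 -0.0144  0.2131] [0.52919199 0.06166478 0.35539019]
```

View pics/w9.png

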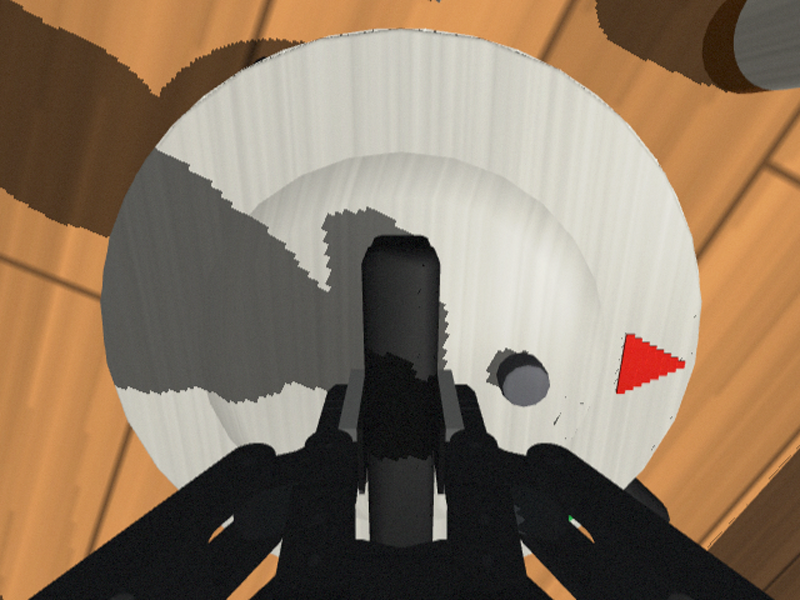

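View pics/d1.png

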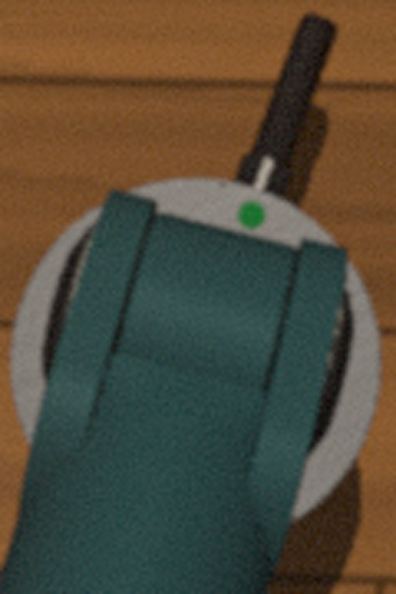

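View pics/d2.png

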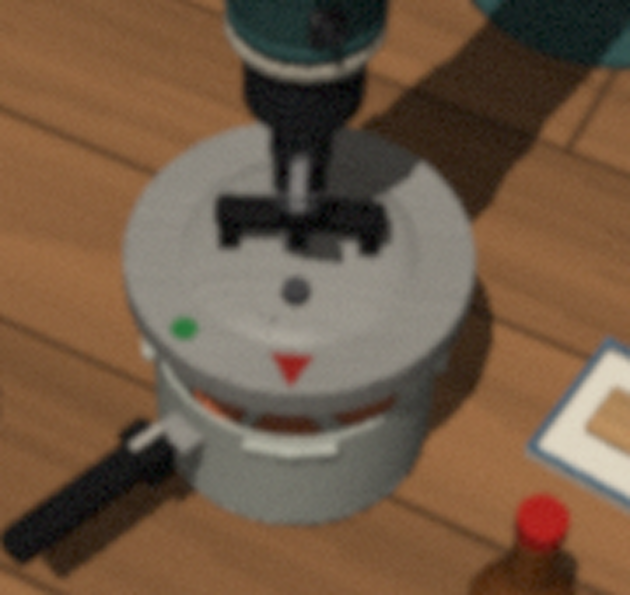

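>>> servo_tool(plan=[[[0.9, 0.9, 12], [0, 0, 0], 1], [[0.9, 0.9, 32], [0, 0, 0], 1], [[0.9, 0.9, 46], [0, 0, 0], 1], [[0.9, 0.9, 52], [0, 0, 0], 1], [[0.9, 0.9, 53], [0, 0, 0], 1], [[0.9, 0.9, 53], [0, 0, 0], 1]])

```text
time_s: 14.78
position: [0.5669, -0.0119, 0.1607]
orientation: [0.535, 0.845, 0.0, 0.0]
wrist_force: [0.1, -0.3, -7.4]
grip_width: 0.0213
```

```bash
python3 go.py .5662 -.0130 .139 25.3;python3 -c "
from h import *
from station import *
import pickle
c=camera('top');s=camera('scene');pickle.dump((c,s),open('c3.pkl','wb'));crop(c,270,140,120,180,3.3,'e1.png');crop(s,240,130,180,170,3.5,'e2.png')"
```

```text
t 14.775 pos [ 0.5669 -0.0119  0.1607] yaw 25.26 w 0.0213 F [ 0.1 -0.3 -7.4]
shift [-0.7 -1.1 21.7] rot [ 0.03  0.02 -0.04]
```

View pics/e2.png

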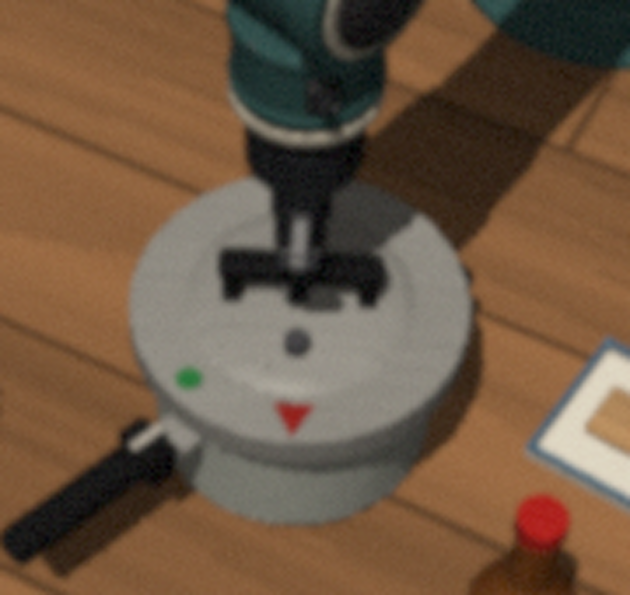

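Descend gently in small steps, keeping an eye on the force.

>>> servo_tool(plan=[[[-0.6, -0.8, 2], [0, 0, 0], 1], [[-0.6, -0.8, 4], [0, 0, 0], 1], [[-0.6, -0.8, 6], [0, 0, 0], 1], [[-0.6, -0.8, 8], [0, 0, 0], 1], [[-0.6, -0.8, 9], [0, 0, 0], 1], [[-0.6, -0.8, 9], [0, 0, 0], 1]])

```text
time_s: 15.62
position: [0.5661, -0.0127, 0.1512]
orientation: [0.535, 0.845, -0.0, -0.0]
wrist_force: [0.7, -0.0, -8.2]
grip_width: 0.0204
```

```bash
python3 go.py .5662 -.0130 .139 25.3
```

```text
t 15.625 pos [ 0.5661 -0.0127  0.1512] yaw 25.26 w 0.0204 F [ 0.7 -0.  -8.2]
shift [-0.3 -0.  12.2] rot [-0.01  0.   -0.04]
```

Already below the 15 mm-high blocking level (0.154) with no contact, so I'll continue.

>>> servo_tool(plan=[[[0, 0, 2], [0, 0, 0], 1], [[0, 0, 4], [0, 0, 0], 1], [[0, 0, 6], [0, 0, 0], 1], [[0, 0, 8], [0, 0, 0], 1], [[0, 0, 9], [0, 0, 0], 1], [[0, 0, 10], [0, 0, 0], 1], [[0, 0, 10], [0, 0, 0], 1]])

```text
time_s: 16.5
position: [0.5662, -0.0127, 0.1413]
orientation: [0.535, 0.845, -0.0, 0.0]
wrist_force: [-0.7, 0.6, -9.2]
grip_width: 0.0208
```

```bash
python3 go.py .5662 -.0130 .139 25.3
```

```text
t 16.5 pos [ 0.5662 -0.0127  0.1413] yaw 25.26 w 0.0208 F [-0.7  0.6 -9.2]
shift [-0.3 -0.1  2.3] rot [-0.    0.01 -0.04]
```

>>> servo_tool(plan=[[[0, 0, 1], [0, 0, 0], 1], [[0, 0, 1.7], [0, 0, 0], 1], [[0, 0, 2.3], [0, 0, 0], 1], [[0, 0, 2.3], [0, 0, 0], 1]])

```text
time_s: 17.0
position: [0.5661, -0.0127, 0.1393]
orientation: [0.535, 0.845, 0.0, -0.0]
wrist_force: [-5.5, 1.6, 2.2]
grip_width: 0.0209
```

```bash
python3 go.py .5662 -.0130 .138 25.3
```

```text
t 17.0 pos [ 0.5661 -0.0127  0.1393] yaw 25.26 w 0.0209 F [-5.5  1.6  2.2]
shift [-0.3 -0.1  1.3] rot [ 0.01 -0.01 -0.04]
```

Seated: the force changed from −9 to +2 N at z=0.1393, which matches the expected home height of 0.139. Next, turn clockwise.

>>> servo_tool(plan=[[[0, 0, -0.4], [0, 0, 3], 1], [[0, 0, -0.4], [0, 0, 9], 1], [[0, 0, -0.4], [0, 0, 15], 1], [[0, 0, -0.4], [0, 0, 21], 1], [[0, 0, -0.4], [0, 0, 27], 1], [[0, 0, -0.4], [0, 0, 33], 1], [[0, 0, -0.4], [0, 0, 39], 1], [[0, 0, -0.4], [0, 0, 43], 1], [[0, 0, -0.4], [0, 0, 45], 1], [[0, 0, -0.4], [0, 0, 45], 1]])

```text
time_s: 18.25
position: [0.5662, -0.0126, 0.1394]
orientation: [0.818, 0.576, -0.0, 0.0]
wrist_force: [0.3, -0.2, -5.8]
grip_width: 0.0209
```

```bash
python3 go.py .5662 -.0130 .139 -19.7;python3 w.py w10;python3 -c "
from h import *
from station import *
import pickle
c=camera('top');s=camera('scene');pickle.dump((c,s),open('c4.pkl','wb'));crop(c,270,140,120,180,3.3,'f1.png');crop(s,240,130,180,170,3.5,'f2.png')"
```

```text
t 18.25 pos [ 0.5662 -0.0126  0.1394] yaw -19.7 w 0.0209 F [ 0.3 -0.2 -5.8]
shift [-0.3  0.1  0.4] rot [0.01 0.01 0.  ]
18.3 [ 0.5661 -0.0127  0.1394] [0.59378734 0.065959   0.28187454]
```

View pics/w10.png

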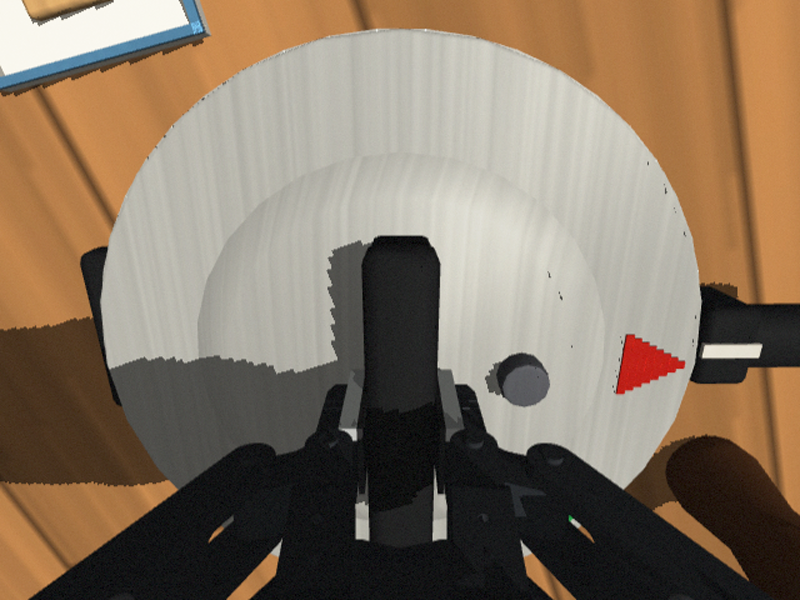

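View pics/f2.png

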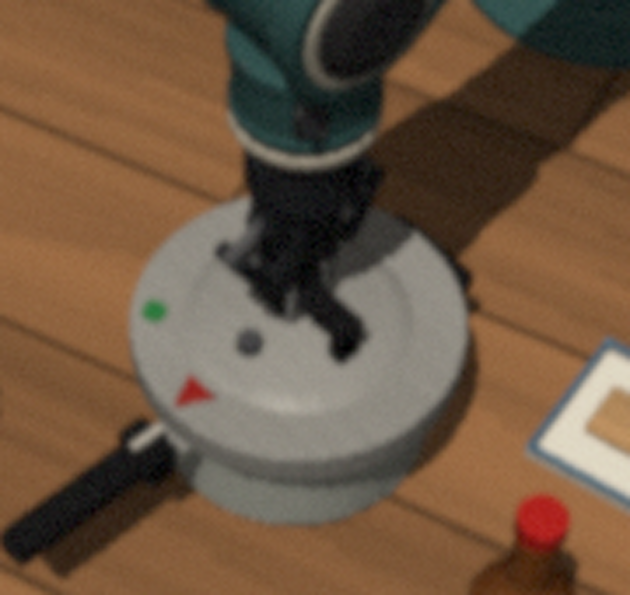

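```bash
cat > m3.py <<'E'
from h import *
import pickle
c,st=pickle.load(open("w10.pkl","rb"))
q=lambda x,y:((x+.5)/1.25-.5,(y+.5)/1.25-.5)
o=np.array([.5662,-.0127])
def b(n,p,z):
    w=onz(c,*q(*p),z)[:2]-o;print(n,np.degrees(np.arctan2(w[1],w[0])).round(2),np.hypot(*w).round(4));return w
t=b("arrow tip",(686,365),.119);a=b("arrow cen",(643,364.5),.119);u=b("arrow base",(620.5,364),.119);b("valve",(526,386),.137)
m=b("mark",(732,351),.1085);m1=b("m1",(703,352),.1085);m2=b("m2",(762,350.5),.1085)
ang=lambda d:np.degrees(np.arctan2(d[1],d[0])).round(2)
print("arrow axis",ang(t-u),"mark axis",ang(m2-m1))
# lid circle check z=.115 outer .117
P=[(102,300),(701,300),(400,30),(200,103),(600,106),(128,200),(672,200)]
X=np.array([onz(c,*q(*p),.115)[:2] for p in P])
from scipy.optimize import least_squares
r=least_squares(lambda v:np.hypot(X[:,0]-v[0],X[:,1]-v[1])-v[2],[.56,-.01,.1]);print(r.x.round(4),(r.fun*1000).round(1))
E
python3 m3.py
```

```text
arrow tip -20.15 0.1123
arrow cen -20.09 0.0952
arrow base -19.98 0.0863
valve -19.59 0.0442
mark -19.63 0.1374
m1 -19.82 0.1254
m2 -19.55 0.1498
arrow axis -20.71 mark axis -18.12
[ 0.5646 -0.0148  0.1183] [ 0.1  0.8  0.9  0.3 -0.6 -0.6 -0.9]
```

View pics/f1.png

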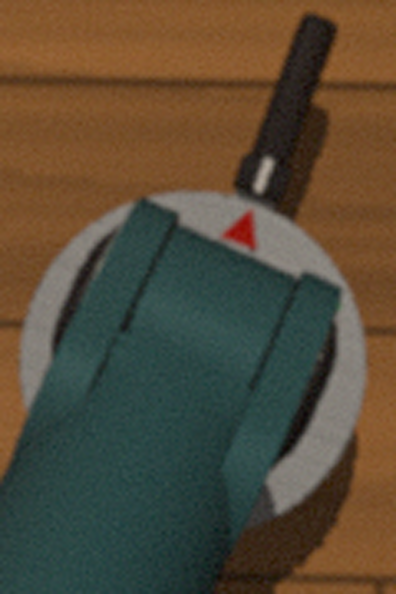

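>>> servo_tool(plan=[[[0, 0, 0.4], [0, 0, -0.2], 1], [[0, 0, 0.4], [0, 0, -0.2], 0.6], [[0, 0, 0.2], [0, 0, -0.2], 0.3], [[0, 0, 0.2], [0, 0, -0.2], 0.3], [[0, 0, -5], [0, 0, -0.2], 0.3], [[0, 0, -25], [0, 0, -0.2], 0.3], [[0, 0, -60], [0, 0, -0.2], 0.3], [[-20, 0, -110], [0, 0, -0.2], 0.3], [[-60, 0, -140], [0, 0, -0.2], -0.5], [[-80, 0, -150], [0, 0, -0.2], -0.5]])

```text
time_s: 19.65
position: [0.5389, -0.0903, 0.2923]
orientation: [0.817, 0.576, 0.002, 0.001]
wrist_force: [-0.2, 0.5, -0.0]
grip_width: 0.0635
```

```bash
python3 w.py w11;python3 go.py .5662 -.0130 .3 -19.7;python3 -c "
from h import *
from station import *
import pickle
c=camera('top');s=camera('scene');pickle.dump((c,s),open('c5.pkl','wb'));crop(c,100,80,420,300,1.9,'g1.png');crop(s,130,130,400,300,1.9,'g2.png')"
```

```text
19.7 [ 0.5383 -0.092   0.2924] [ 0.56597974 -0.01171838  0.4349223 ]
t 19.7 pos [ 0.5383 -0.092   0.2924] yaw -19.76 w 0.0638 F [-0.3 -3.8  0.6]
shift [83.8 -0.4 -7.5] rot [ 0.17 -0.08 -0.06]
```

View pics/w11.png

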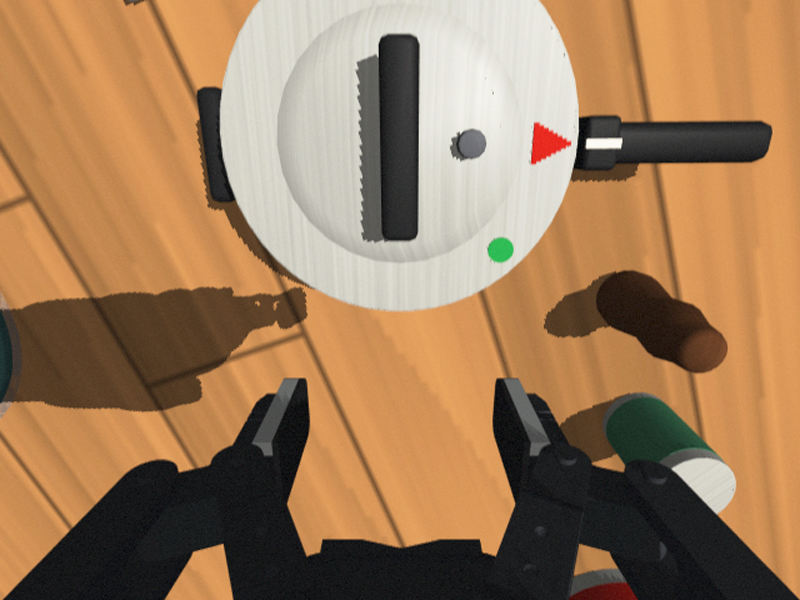

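View pics/g2.png

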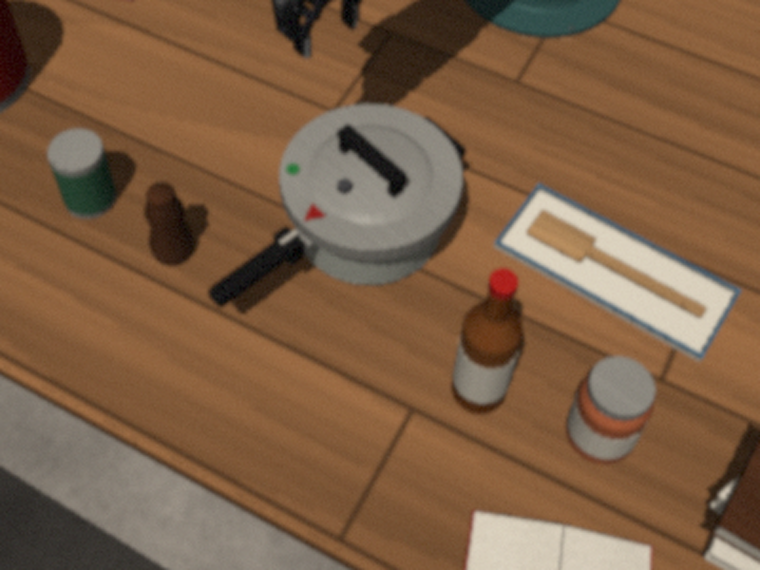

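View pics/g1.png

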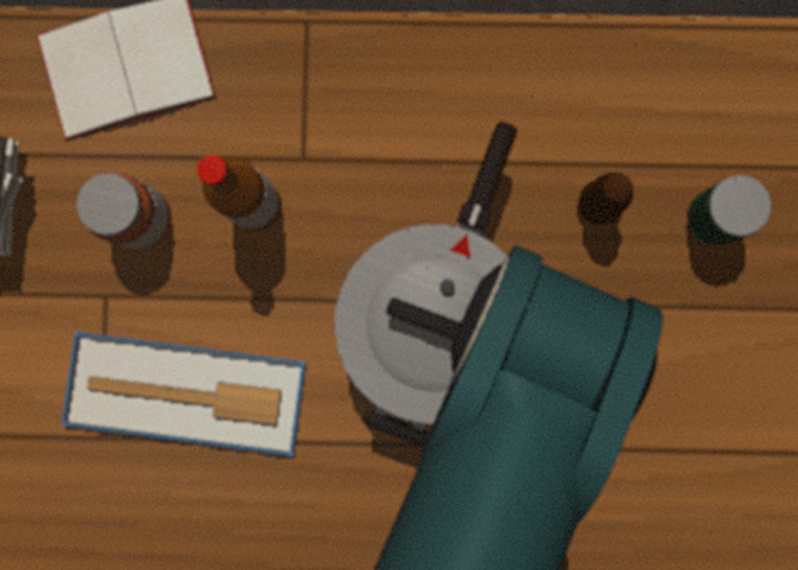

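The wrist view shows the red arrow (tip at (572,143)) pointing straight at the white line (586–621,143). The spatula is in the tray and the bystanders stand unmoved. I'll let the arm settle and then hand in.

>>> servo_tool(plan=[[[0, 0, 0], [0, 0, 0], -0.5], [[0, 0, 0], [0, 0, 0], -0.5], [[0, 0, 0], [0, 0, 0], -0.5]])

```text
time_s: 20.18
position: [0.5391, -0.0875, 0.289]
orientation: [0.817, 0.577, -0.0, -0.0]
wrist_force: [0.4, -0.4, 0.1]
grip_width: 0.0645
```

```bash
python3 - <<'E'
from h import *
import pickle
c,st=pickle.load(open("w11.pkl","rb"))
q=lambda x,y:((x+.5)/1.25-.5,(y+.5)/1.25-.5)
o=np.array([.5662,-.0127])
for n,p,z in [("tip",(572,143.5),.119),("cen",(545,143),.119),("valve",(471,144),.137),("dot",(501,250),.119),("mark",(603,143.5),.1085)]:
    w=onz(c,*q(*p),z)[:2]-o;print(n,np.degrees(np.arctan2(w[1],w[0])).round(2),np.hypot(*w).round(4))
from station import *
print(finish_job(),get_state()["time_s"])
E
```

```text
tip -20.05 0.1122
cen -19.92 0.0945
valve -20.85 0.0435
dot -65.05 0.1008
mark -20.01 0.1369
the job is handed in; nothing more can be done
the job is handed in; nothing more can be done
```

The job is done and handed in after about 20 s of the 56 s allowed.

- **Spatula:** I lifted it off the pot at its balance point and laid it in the white tray. The pictures show it flat, with all of it inside the rim. It was let go without a measured contact with the tray floor, at most about 3 mm above it.
- **Lid:** I lowered it in 1–2 mm steps with the green dot at the white line. It passed the height where it would have been blocked and seated at tool height 0.1393 m (0.139 expected), with about 10 N of contact. I then turned it 45° clockwise and released it.
- **Final checks:** In the wrist view after release, the red arrow lies at −19.9 to −20.1° and the white line at −20.0°, so they agree to about 0.1°. The valve gave −20.9° and the dot −65.05° (−20.05° for the arrow); the valve is close to the axis, so its bearing is less exact. The bottle, jar, tin and pepper mill stand as before in the pictures, and the arm touches nothing.
- **Disagreement:** The first estimate of the pot's bearing, from the distant cameras, was −18.1° against −19.8° from the wrist camera. I used the wrist value, which the later close views confirmed.

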